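# Unbolt the mould guard and hold its gate ajar

## Task

Nothing may stand open beside the moulds when their guard is opened, so first press shut the one flip cap that was left open in the tube rack. Then take the black knob of the sagging bolt on the guard's gate, lift the bolt over the bent keeper while drawing it fully back, and pull the gate towards the robot until its free edge stands about 100 mm open. Finish there, still gripping the knob and holding the gate against its closing spring, all caps shut and the other things on the table left where they are.

Things in the scene. Friction and masses are not known exactly. Their poses are not given: they have to be found in the camera images.
- guard: Fixed mould station: low pen of steel posts and clear panels round an egg mould. Origin on the table under the middle of its front (the shut gate). x points into the pen, away from the robot; y along the gate to its hinge; z up. Hinge line at x 0, y +160 mm; latch post (34 mm square) at y -150. Posts and gate 150 mm tall, panels 131. Yaw within 0.2 rad of straight.
- gate (a joint): Gate angle, rad: 0 shut, growing as the free edge swings to the robot (guard -x); stop 1.3. Gate 280 mm from hinge line to free edge, 20 thick, 0.9 kg. 0.36 rad = 100 mm open at the free edge. A spring pulls it shut (0.42 Nm + 1.4 Nm per rad), so it stays open only while held. It cannot open while the bolt head is in the keeper.
- gate_edge (a point): Top corner of the gate's free edge, 280 mm from the hinge line, 150 mm above the table.
- keeper: Dark steel keeper on top of the latch post; origin on the post's top, axes as the guard's. A cheek rises 50 mm on the robot side (x -24 to -20 mm), a low one 12 mm on the far side. Between them two prongs, bent up to 26 mm and leaning away from the gate, straddle the bolt on its gate side and catch the round head.
- bolt_draw (a joint): How far the bolt is drawn back along the gate's top towards the hinge (guard +y with the gate shut), m: 0 to 0.004 as found, stop at 0.075. About 1 to 2 N of friction; stays where left. Clear of keeper and post from 0.050 on.
- bolt_lift (a joint): Upward tilt of the bolt about its tail, rad: 0 sagged as found, stop 0.17 (29 mm up at the knob); drops back by its weight (2 to 5 N at the knob). The tail pivot, 170 mm from knob and 255 mm from head, slides with the bolt. The keeper stops the head within 5 mm of travel unless lifted 20 mm: 13 mm or more at the knob (0.08 rad), kept up until drawn 0.03; then it may drop.
- bolt_knob: Black upright knob on the brass bolt: cylinder of 18 mm diameter from 12 to 56 mm above the body's origin, which is on the bolt's axis, about 172 mm above the table. Gate shut, it stands 75 mm towards the latch post from the guard's origin, in line with the gate. z along the knob. Free all round and above.
- knob_grip (a point): On the knob's axis at the height to grip it, 36 mm above its origin, about 208 mm above the table.
- bolt_head (a point): Centre of the round brass head at the bolt's nose, 32 mm diameter, 8 mm thick, about 172 mm above the table, sitting in the keeper.
- rack: White rack, fixed, 70 x 200 x 54 mm, with three tubes in a row along its y at -58, 0 and +58 mm. Origin under its middle; x points away from the robot; yaw within 0.3 rad of straight.
- tube_a_mouth (a point): Centre of the mouth of one fixed sample tube (28 mm diameter), 90 mm above the table. Which tube stands in which of the three places varies.
- cap_a (a joint): Opening of that tube's blue flip cap, rad: 0 shut, stop 2.4. A disc of 32 mm diameter, 8 thick, lying on the mouth when shut, with a small tab on the far side. Hinge along the rack's y, 17 mm on the near side (rack -x) of the mouth centre, level with the mouth: an open cap stands there or leans to the robot. Stays at any angle (about 0.4 N at its lip). One is found open at 1.5 to 2.2.
- tube_b_mouth (a point): Centre of the mouth of one fixed sample tube (28 mm diameter), 90 mm above the table. Which tube stands in which of the three places varies.
- cap_b (a joint): Opening of that tube's blue flip cap, rad: 0 shut, stop 2.4. A disc of 32 mm diameter, 8 thick, lying on the mouth when shut, with a small tab on the far side. Hinge along the rack's y, 17 mm on the near side (rack -x) of the mouth centre, level with the mouth: an open cap stands there or leans to the robot. Stays at any angle (about 0.4 N at its lip). One is found open at 1.5 to 2.2.
- tube_c_mouth (a point): Centre of the mouth of one fixed sample tube (28 mm diameter), 90 mm above the table. Which tube stands in which of the three places varies.
- cap_c (a joint): Opening of that tube's blue flip cap, rad: 0 shut, stop 2.4. A disc of 32 mm diameter, 8 thick, lying on the mouth when shut, with a small tab on the far side. Hinge along the rack's y, 17 mm on the near side (rack -x) of the mouth centre, level with the mouth: an open cap stands there or leans to the robot. Stays at any angle (about 0.4 N at its lip). One is found open at 1.5 to 2.2.
- scraper: Loose steel spatula lying on the table to the near left; not part of the job.
- bowl: Loose steel bowl, 120 mm across, 55 mm tall; not part of the job.
- colour_bottle: Loose amber bottle with orange cap, 44 mm across, 110 mm tall; not part of the job.
- butter_jar: Loose yellow jar, 60 mm across, 70 mm tall; not part of the job.
- half_egg: Loose dark brown half-egg shell, 60 mm across, 27 mm tall; not part of the job.
- small_mould: Loose clear 120 x 120 mm mould with four egg cavities, about 40 mm tall; not part of the job.
- brush: Loose brush lying on the table to the near right; not part of the job.

How it is judged:
By the outcome, as a careful person would: the job done as asked, in the order asked, and still so for the second after the job is handed in, while the arm keeps its last pose, push and grip.
It also fails if it takes over 48 s, if anything falls off the work surface, if the arm or the gripper's body presses on something with over 40 N, if the wrist force passes 120 N, or if a joint passes its speed limit or range.

## Robot

A 6-joint arm with a two-finger parallel gripper is mounted at the origin on the work surface. World frame = base frame: x ahead of the robot, y to its left, z up, the work surface at z = 0. Lengths are in m, angles in rad, forces in N, time in s.
With the tool pointing down it reaches from about 0.25 to 0.725 m from the base axis. Payload 4 kg.
Tool frame: the origin (TCP) lies midway between the tips of the shut fingers; the grasp point (between the pads) lies 19 mm behind it (bot.grasp_offset is the distance from the TCP to the grasp point, in m); z points along the fingers, y is the direction in which the jaws open and shut (so a half turn about z gives the same grasp; the last joint's range is limited). The gripper opens to 85 mm and grips with 20 to 120 N. Pads are 22 mm wide; open, the fingers measure 114 mm over their backs; the gripper's body (76 mm by 85 mm) begins 54 mm behind the grasp point. The pads swing forward as they close: fully open they stand 13 mm farther back than shut.
Start: joints at [1.144, 0.241, 0.005, 1.335, 0, 1.571], TCP at [0.207, 0.455, 0.202] pointing down, gripper open.
Joint ranges: [-2.72, 2.72], [-1.05, 1.87], [-1.09, 1.28], [-1.99, 2.15], [-1.42, 1.44], [-3.14, 3.14]. Speed limits (rad/s): [2.79, 2.79, 3.14, 3.14, 3.14, 3.14].

## Interface

Orientations are given as a unit quaternion [x, y, z, w].
In Python, from workcell import sensors, optics, bot gives the robot as it stands.
- The arm moves only by the tool apply_moves, never from a script. Its argument "plan" is one flat list of numbers, 6 for each row, row after row: the shift along the tool's x, y, z in m, then the turn, a rotation vector about the tool's x, y, z in rad. In form: [tx, ty, tz, ax, ay, az, tx, ty, tz, ax, ay, az, ...]. A call has 1 to 12 rows; each row is the pose to reach, as a shift and turn from the pose commanded when the call began, along the tool's axes at that moment; what a row does not reach only later rows make up. A row lasts 1/12 s, in which the tool goes at most 41.7 mm and 7.16 degrees, less where a joint would pass 70% of its speed; a pose out of reach is approached as far as the arm can. A call with a gripper value outside its range is refused whole. "grip" is the finger opening in m, from 0 to 0.0854, set as the call begins (left out, the last holds). The fingers move at their own pace and stop on an object; the grip force is fixed at half the most. Time passes only in rows, so rows that repeat a pose let the fingers close. It gives the time, the measured TCP pose, the force and the opening at its end, in the units of the state.
- sensors.get_obs(): the state, without advancing time (a new reading comes with each control period).
- optics.camera(name): name is "scene" or "top" or "wrist"; returns a dict with "pixels" (384x512x3 uint8, red, green, blue), "fx", "fy", "cx", "cy" (pixels), "k1" (the pictures are not rectified: a ray, as slopes to the right and down, at radius r is drawn at 1 + k1 r^2 times it, then the intrinsics apply), "pose" (4x4, takes a point from camera to world coordinates); the wrist camera has in their place "tool_from_camera" (4x4, takes a point from camera to tool coordinates, whose origin is the TCP and whose axes are the flange's). Camera axes: x right, y up, looking along -z (the intrinsics and any distortion apply to the point x, -y, -z); pixel columns grow to the right and rows downward; lengths in m; the calibration is good to about 2 mm. A picture is of the moment at which its call begins: read the wrist's pose just before it. There is no depth.
- bot.job_done(): hands the job in, once; it reports no verdict.
The state is a dict: "clock": time; "joint_pos": joint angles; "joint_vel": joint speeds; "tau": joint torques, N m; "eef_pos": TCP position; "tool_rot": TCP orientation; "ft_force": force on the tool from outside, world axes, zero at the start; "ft_torque": the same for the moment, N m; "grip_width": finger opening in m.
Only numpy, scipy, OpenCV 4.12 (cv2) and the standard library are available. Lean on these libraries where they do the work, as an engineer would, in place of code of your own. Each camera call takes 0.05 s, during which the arm holds its last target.

## Working session

There is one attempt and no reset: what is moved stays moved. The work goes in short steps, Python scripts to look and compute and a tool call to move; the robot and the scene stay as the last step left them, time stands still between calls to the robot, and variables do not carry over. Pictures are saved under pics/ and viewed, and the job is handed in when it is done.

Besides the shell and the picture viewer there is one more tool, called as name(argument=value, ...) on one line, values as JSON. apply_moves: Moves the arm, as the interface text tells. Its arguments: {"type":"object","properties":{"plan":{"type":"array","items":{"type":"number"}},"grip":{"type":"number"}},"required":["plan"]}

```bash
ls; mkdir -p pics; cat > h.py <<'E'
import numpy as np, cv2
from workcell import sensors, optics, bot
def shot(n,f):
    c=optics.camera(n); cv2.imwrite('pics/'+f,c['pixels'][:,:,::-1]); np.save('pics/'+f[:-4]+'.npy',c,allow_pickle=True); return c
E
python3 - <<'E'
from h import *
o=sensors.get_obs(); print(o)
for n in ['scene','top','wrist']:
    c=shot(n,n+'0.png'); print(n,{k:v for k,v in c.items() if k!='pixels'})
print(bot.grasp_offset)
E
```

```text
pics
{'clock': 0.0, 'joint_pos': array([1.14404647e+00, 2.41417751e-01, 3.70657044e-03, 1.33518074e+00,
       3.88933723e-05, 1.57079627e+00]), 'joint_vel': array([-0.00149651, -0.00048639, -0.0025357 ,  0.0002234 , -0.00127705,
       -0.00133774]), 'tau': array([-1.10083431e-03, -3.72312105e+01,  2.52411175e+01,  1.67470286e-02,
       -1.61980988e-04,  1.09002812e-05]), 'eef_pos': array([0.20665774, 0.45453066, 0.20100389]), 'tool_rot': array([ 2.11759367e-01,  9.77321274e-01, -1.01991451e-03, -2.40886147e-04]), 'ft_force': array([-1.12928717, -0.13540012,  1.00695023]), 'ft_torque': array([0.00663979, 0.01004959, 0.05100125]), 'grip_width': 0.08534584460609934}
scene {'fx': 390.891571021919, 'fy': 390.891571021919, 'cx': 257.17157904697734, 'cy': 199.88924361646102, 'k1': -0.12191048559744364, 'pose': array([[-0.19386722, -0.52449092,  0.82905053,  1.5624116 ],
       [ 0.98091307, -0.09071312,  0.17199034,  0.16800701],
       [-0.01500161,  0.84656979,  0.5320663 ,  0.78947277],
       [ 0.        ,  0.        ,  0.        ,  1.        ]])}
top {'fx': 451.6203427751584, 'fy': 
[... 155 characters left out ...]
.4726298 ],
       [-0.9999743 , -0.00406073,  0.00590923, -0.0025873 ],
       [ 0.0056606 ,  0.05872928,  0.9982579 ,  1.53659964],
       [ 0.        ,  0.        ,  0.        ,  1.        ]])}
wrist {'fx': 276.821003745608, 'fy': 276.821003745608, 'cx': 252.19875157929414, 'cy': 190.68838393071945, 'k1': -0.03208385655751316, 'tool_from_camera': array([[ 1.00475923e-03,  9.66104326e-01,  2.58149997e-01,
         6.53332965e-02],
       [ 9.99999343e-01, -1.11303316e-03,  2.73281371e-04,
        -1.48357233e-05],
       [ 5.51347821e-04,  2.58149553e-01, -9.66104810e-01,
        -1.71489925e-01],
       [ 0.00000000e+00,  0.00000000e+00,  0.00000000e+00,
         1.00000000e+00]])}
0.0187
```

View pics/scene0.png

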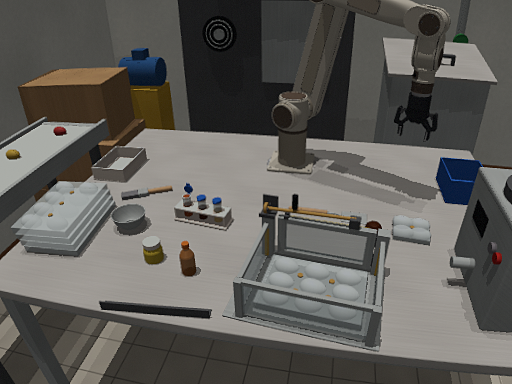

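View pics/top0.png

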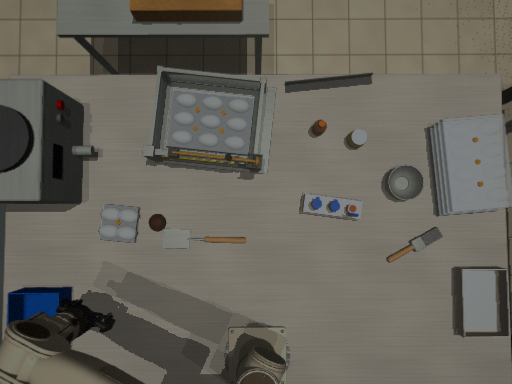

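View pics/wrist0.png

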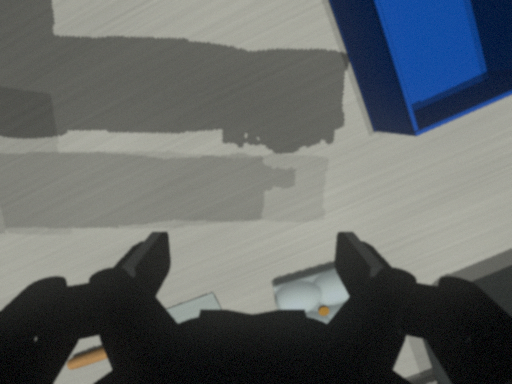

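```bash
python3 - <<'E'
from h import *
t=cv2.imread('pics/top0.png'); s=cv2.imread('pics/scene0.png')
a=cv2.resize(t[185:228,295:371],None,fx=8,fy=8,interpolation=cv2.INTER_CUBIC)
b=cv2.resize(t[135:180,135:285],None,fx=5,fy=5,interpolation=cv2.INTER_CUBIC)
c=cv2.resize(s[175:235,165:245],None,fx=7,fy=7,interpolation=cv2.INTER_CUBIC)
d=cv2.resize(s[185:235,250:370],None,fx=6,fy=6,interpolation=cv2.INTER_CUBIC)
for n,i in zip('abcd',(a,b,c,d)): cv2.imwrite(f'pics/z{n}.png',i)
E
```

```text
(no output)
```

View pics/za.png

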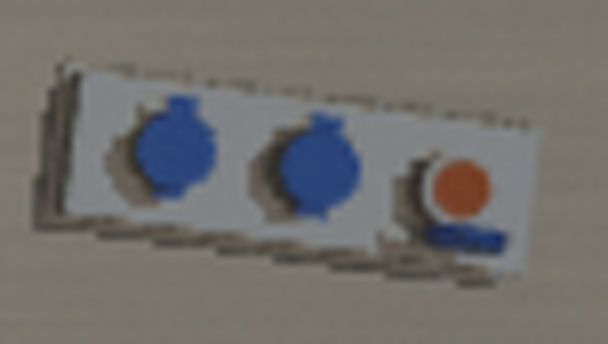

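View pics/zb.png

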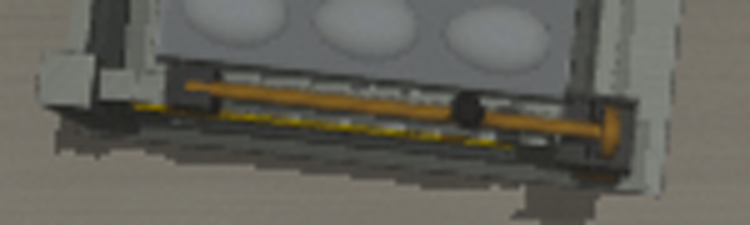

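View pics/zc.png

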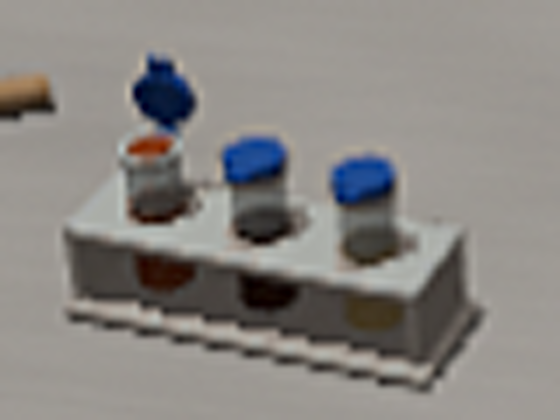

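View pics/zd.png

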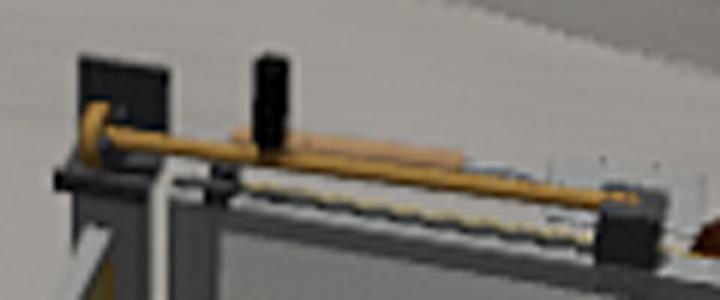

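```bash
cat >> h.py <<'E'
def ray(c,uv,P=None):
    d=np.array([(uv[0]-c['cx'])/c['fx'],(uv[1]-c['cy'])/c['fy']])
    K=np.array([[c['fx'],0,c['cx']],[0,c['fy'],c['cy']],[0,0,1]])
    x,y=cv2.undistortPoints(np.array([[uv]],float),K,np.array([c['k1'],0,0,0.]))[0,0]
    P=c['pose'] if P is None else P
    v=P[:3,:3]@np.array([x,-y,-1]); return P[:3,3],v/np.linalg.norm(v)
def proj(c,p,P=None):
    P=c['pose'] if P is None else P
    q=P[:3,:3].T@(np.array(p)-P[:3,3]); x,y=q[0]/-q[2],-q[1]/-q[2]; k=1+c['k1']*(x*x+y*y)
    return np.array([c['fx']*x*k+c['cx'],c['fy']*y*k+c['cy']])
def plane(r,z): o,v=r; return o+v*(z-o[2])/v[2]
def tri(*rs):
    A=sum(np.eye(3)-np.outer(v,v) for o,v in rs); b=sum((np.eye(3)-np.outer(v,v))@o for o,v in rs)
    p=np.linalg.solve(A,b); return p,[round(float(np.linalg.norm(np.cross(p-o,v)))*1000,1) for o,v in rs]
def wpose(c,o):
    from scipy.spatial.transform import Rotation as R
    T=np.eye(4); T[:3,:3]=R.from_quat(o['tool_rot']).as_matrix(); T[:3,3]=o['eef_pos']; return T@c['tool_from_camera']
def load(f): return np.load('pics/'+f+'.npy',allow_pickle=True).item()
def blobs(c,lo,hi,roi,mina=8):
    h=cv2.cvtColor(c['pixels'],cv2.COLOR_RGB2HSV); m=cv2.inRange(h,np.array(lo),np.array(hi))
    k=np.zeros_like(m); x0,y0,x1,y1=roi; k[y0:y1,x0:x1]=255; m&=k
    n,l,s,ce=cv2.connectedComponentsWithStats(m)
    return [(ce[i].round(1),s[i].tolist()) for i in range(1,n) if s[i][4]>=mina]
E
python3 - <<'E'
from h import *
t=load('top0');s=load('scene0')
print('blue top',blobs(t,(100,120,30),(125,255,255),(295,185,371,228)))
print('blue sc',blobs(s,(100,120,30),(125,255,255),(165,175,245,235)))
print('or top',blobs(t,(0,120,60),(20,255,255),(295,185,371,228)))
print('or sc',blobs(s,(0,120,60),(20,255,255),(165,175,245,235)))
print('bolt top',blobs(t,(8,120,60),(30,255,255),(135,135,285,180)))
print('bolt sc',blobs(s,(8,120,60),(30,255,255),(250,185,370,235)))
print('black top',blobs(t,(0,0,0),(180,255,38),(215,145,245,170)))
print('black sc',blobs(s,(0,0,0),(180,255,40),(285,190,305,215)))
E
```

```text
blue top [(array([316.5, 203.1]), [312, 197, 10, 13, 80]), (array([334.5, 205.5]), [330, 200, 10, 12, 81]), (array([353.2, 214.1]), [349, 213, 9, 3, 18])]
blue sc [(array([187.8, 188.1]), [184, 183, 8, 11, 53]), (array([200.7, 197.4]), [197, 195, 9, 6, 45]), (array([216.2, 200.3]), [213, 198, 8, 6, 41])]
or top [(array([352.2, 208.1]), [349, 205, 7, 7, 34])]
or sc [(array([185.7, 195.5]), [183, 195, 6, 2, 11]), (array([217.7, 219.6]), [215, 218, 7, 4, 23])]
bolt top [(array([199. , 154.7]), [172, 151, 53, 8, 146]), (array([165.2, 156.1]), [162, 156, 7, 2, 8]), (array([206.8, 160.5]), [178, 157, 60, 8, 84]), (array([247.1, 159.9]), [231, 156, 28, 10, 97])]
bolt sc [(array([276., 208.]), [263, 202, 30, 11, 106]), (array([322.7, 214.3]), [296, 210, 60, 10, 185]), (array([267.4, 231.9]), [266, 229, 3, 6, 12])]
black top [(array([228.1, 158.1]), [226, 157, 5, 3, 9])]
black sc [(array([294.6, 201.8]), [292, 195, 6, 15, 75])]
```

```bash
python3 - <<'E'
from h import *
t=load('top0');s=load('scene0')
def T(a,b,n): print(n,*tri(ray(t,a),ray(s,b)))
T((352.3,208.1),(185.9,196),'mouth')
T((334.5,206.2),(200.7,197.5),'cap mid'); T((316.5,204),(216.2,200.4),'cap right')
T((228.3,156.8),(294.7,195),'knob top')
for z in (.09,):
  print('mouth@90',plane(ray(t,(352.3,208.1)),z)); 
for uv in ((334.5,206.2),(316.5,204)): print(plane(ray(t,uv),.098))
print('knob@228',plane(ray(t,(228.3,156.8)),.228))
print('head',*tri(ray(t,(257.5,161)),ray(s,(265.5,207))))
# tail bracket
print('tail top', plane(ray(t,(173,152.2)),.172), 'head', plane(ray(t,(257.5,161)),.172))
E
```

```text
mouth [ 0.48665721 -0.30743497  0.08802978] [0.7, 0.7]
cap mid [ 0.49311668 -0.25039436  0.09179077] [0.1, 0.1]
cap right [ 0.50044358 -0.19312254  0.09079888] [0.1, 0.1]
knob top [0.63682603 0.08168063 0.22279167] [0.9, 0.9]
mouth@90 [ 0.48683802 -0.30770775  0.09      ]
[ 0.49304392 -0.24938576  0.098     ]
[ 0.50028877 -0.19210803  0.098     ]
knob@228 [0.63627765 0.08045825 0.228     ]
head [ 0.63015214 -0.00290699  0.16928867] [1.7, 1.7]
tail top [0.65792673 0.25182691 0.172     ] head [ 0.63013085 -0.00461873  0.172     ]
```

```bash
cat >> h.py <<'E'
from scipy.spatial.transform import Rotation as R
def down(yaw): # tool y at world angle yaw, z down
    c,s=np.cos(yaw),np.sin(yaw); y=np.array([c,s,0]); z=np.array([0,0,-1.]); return R.from_matrix(np.c_[np.cross(y,z),y,z])
def to(p,Rt=None,cmd=None,o=None):
    o=o or sensors.get_obs(); R0=R.from_quat(o['tool_rot']) ; p0=o['eef_pos']
    if cmd: p0,R0=cmd
    Rt=R0 if Rt is None else Rt
    return np.round(np.r_[R0.inv().apply(np.array(p)-p0),(R0.inv()*Rt).as_rotvec()],4).tolist()
E
python3 - <<'E'
from h import *
print(to([.42,-.305,.22],down(-.115)))
E
```

```text
[-0.5086, -0.6033, -0.0178, -0.0014, 0.0011, 1.259]
```

apply_moves(plan=[-0.509,-0.603,-0.018,0,0,1.26,-0.509,-0.603,-0.018,0,0,1.26,-0.509,-0.603,-0.018,0,0,1.26,-0.509,-0.603,-0.018,0,0,1.26,-0.509,-0.603,-0.018,0,0,1.26,-0.509,-0.603,-0.018,0,0,1.26,-0.509,-0.603,-0.018,0,0,1.26,-0.509,-0.603,-0.018,0,0,1.26,-0.509,-0.603,-0.018,0,0,1.26,-0.509,-0.603,-0.018,0,0,1.26,-0.509,-0.603,-0.018,0,0,1.26,-0.509,-0.603,-0.018,0,0,1.26], grip=0)

```text
clock: 1.15
eef_pos: [0.3422, -0.0281, 0.2135]
tool_rot: [0.747, 0.665, 0.0, 0.0]
ft_force: [0.9, -0.3, 0.6]
grip_width: 0.0006
```

```bash
python3 - <<'E'
from h import *
print(sensors.get_obs()['eef_pos'],to([.42,-.305,.22],down(-.115)))
E
```

```text
[ 0.34218154 -0.02808571  0.21351514] [-0.266, 0.1095, -0.0065, 0.0008, -0.0003, -0.0017]
```

apply_moves(plan=[-0.266,0.11,-0.006,0,0,0,-0.266,0.11,-0.006,0,0,0,-0.266,0.11,-0.006,0,0,0,-0.266,0.11,-0.006,0,0,0,-0.266,0.11,-0.006,0,0,0,-0.266,0.11,-0.006,0,0,0,-0.266,0.11,-0.006,0,0,0,-0.266,0.11,-0.006,0,0,0,-0.266,0.11,-0.006,0,0,0], grip=0)

```text
clock: 1.9
eef_pos: [0.4205, -0.3044, 0.2178]
tool_rot: [0.748, 0.664, -0.0, -0.001]
ft_force: [-1.1, -0.7, -0.1]
grip_width: 0.0001
```

```bash
python3 - <<'E'
from h import *
o=sensors.get_obs(); c=shot('wrist','w1.png'); c['pose']=wpose(c,o); np.save('pics/w1.npy',c,allow_pickle=True)
print(o['eef_pos'],o['tool_rot'],o['ft_force'])
print('pred mouth',proj(c,(.487,-.3075,.09)), 'tip',proj(c,o['eef_pos']))
E
```

```text
[ 0.42045128 -0.30440997  0.21784367] [ 7.47949880e-01  6.63753952e-01 -1.78689325e-04 -1.27897581e-03] [-1.13547596 -0.73056118 -0.05706624]
pred mouth [312.84146546 173.60703191] tip [252.4114242  218.91843798]
```

View pics/w1.png

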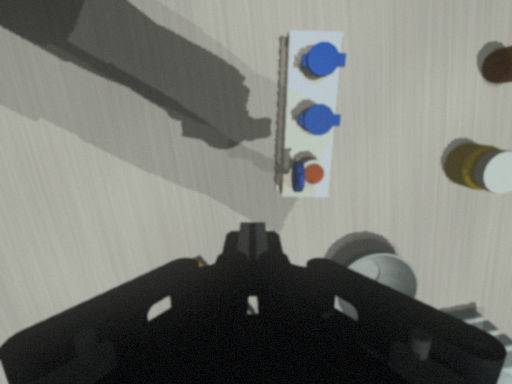

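```bash
python3 - <<'E'
from h import *
w=load('w1');t=load('top0');s=load('scene0')
print(blobs(w,(100,120,30),(125,255,255),(270,150,305,200)))
ax=np.array([np.cos(-.117),np.sin(-.117),0]); h=np.array([.487,-.3075,.09])-.017*ax; z=np.array([0,0,1])
for th in (1.4,1.5,1.6,1.7,1.8,2.0,2.2):
    p=h+ax*(.017*np.cos(th)-.004*np.sin(th))+z*(.017*np.sin(th)+.004*np.cos(th)); print(th,proj(w,p),proj(t,p),proj(s,p))
print('obs w: 298 176.5; top 353.2 214.1, scene 187.8 188.1')
print(h, to([.425,-.303,.114]))
E
```

```text
[(array([300. , 176.3]), [296, 164, 8, 26, 140])]
1.4 [299.04759838 176.91331142] [352.8228099  213.66989232] [187.37204112 188.64955879]
1.5 [297.35442682 176.87498046] [352.75501857 214.21609875] [187.60191427 188.45364461]
1.6 [295.66511793 176.80223887] [352.67659997 214.75325081] [187.83305744 188.30476546]
1.7 [293.99940366 176.69605661] [352.58837143 215.27579414] [188.06312763 188.20426667]
1.8 [292.37654137 176.5578404 ] [352.49125402 215.77833865] [188.28980941 188.15299112]
2.0 [289.3322015  176.19292521] [352.27448945 216.70305332] [188.72402449 188.19896361]
2.2 [286.66564335 175.72613301] [352.03531208 217.48977879] [189.1185981  188.43944185]
obs w: 298 176.5; top 353.2 214.1, scene 187.8 188.1
[ 0.47011622 -0.30551553  0.09      ] [0.0004, 0.005, 0.1042, 0.0, 0.0, 0.0]
```

apply_moves(plan=[0,0.005,0.035,0,0,0,0,0.005,0.07,0,0,0,0,0.005,0.1,0,0,0,0,0.015,0.104,0,0,0,0,0.025,0.104,0,0,0,0,0.035,0.104,0,0,0,0,0.045,0.104,0,0,0,0,0.052,0.103,0,0,0,0,0.058,0.102,0,0,0,0,0.062,0.102,0,0,0,0,0.062,0.102,0,0,0], grip=0)

```text
clock: 2.87
eef_pos: [0.4841, -0.3104, 0.1185]
tool_rot: [0.747, 0.665, 0.0, 0.001]
ft_force: [0.5, -0.1, 0.7]
grip_width: -0.0002
```

```bash
python3 - <<'E'
from h import *
o=sensors.get_obs(); c=shot('wrist','w2.png'); c['pose']=wpose(c,o); np.save('pics/w2.npy',c,allow_pickle=True)
shot('scene','s2.png')
s=cv2.imread('pics/s2.png'); cv2.imwrite('pics/s2z.png',cv2.resize(s[150:235,145:245],None,fx=7,fy=7,interpolation=cv2.INTER_CUBIC))
print(o['eef_pos'],o['ft_force'])
E
```

```text
[ 0.48408157 -0.31040326  0.11846421] [ 0.4683893  -0.05989127  0.73373489]
```

View pics/w2.png

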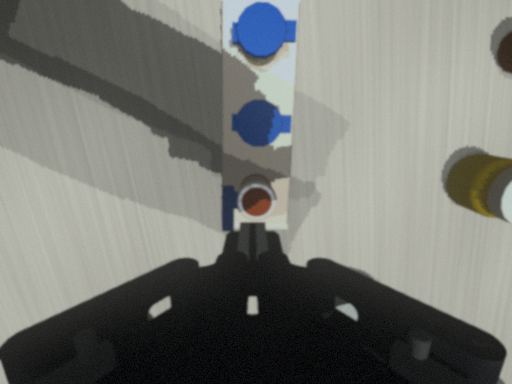

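View pics/s2z.png

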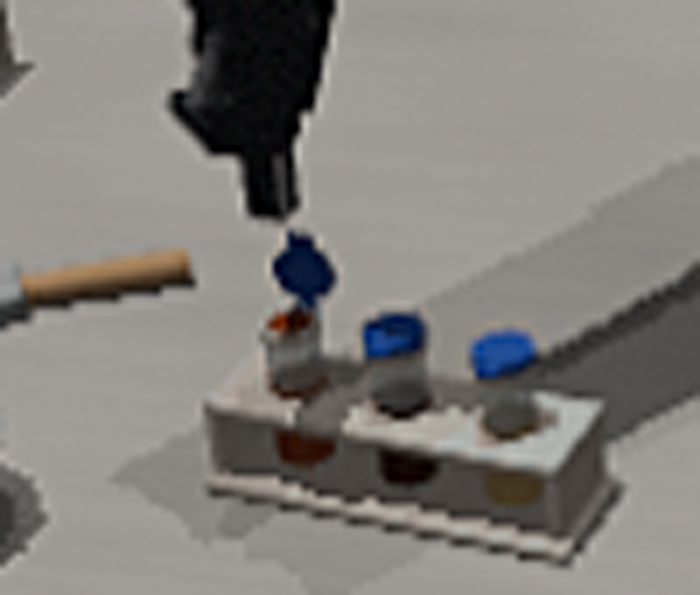

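```bash
python3 - <<'E'
from h import *
w=load('w2');s=load('s2')
e=np.array([.4841,-.3104,.1185])
print('tip scene',proj(s,e),'wrist',proj(w,e),'mouth w',proj(w,(.487,-.3075,.09)),'mouth s',proj(s,(.487,-.3075,.09)))
print('obs mouth w', plane(ray(w,(256,197)),.09), 'w1', plane(ray(load('w1'),(314,174)),.09))
print('z-cross two views', tri(ray(w,(256,197)),ray(load('w1'),(314,174))))
E
```

```text
tip scene [184.15136151 187.93996821] wrist [252.44164253 218.93384085] mouth w [255.70001822 201.4429577 ] mouth s [185.58127049 195.5421036 ]
obs mouth w [ 0.48761079 -0.30404927  0.09      ] w1 [ 0.48824476 -0.30809048  0.09      ]
z-cross two views (array([ 0.48810509, -0.30675098,  0.08744992]), [2.0, 2.0])
```

```bash
python3 - <<'E'
from h import *
t=shot('top','t2.png'); o=sensors.get_obs(); print(o['eef_pos'],o['clock'])
i=cv2.imread('pics/t2.png'); w=cv2.imread('pics/w2.png')
a=cv2.resize(i[175:245,280:400],None,fx=6,fy=6,interpolation=cv2.INTER_CUBIC)
b=cv2.resize(w[160:260,190:320],None,fx=5,fy=5,interpolation=cv2.INTER_CUBIC)
b=cv2.convertScaleAbs(b,alpha=2)
cv2.imwrite('pics/t2z.png',a);cv2.imwrite('pics/w2z.png',b)
for d in (0,.02,.03): print(d,proj(load('w2'),np.array([.4841,-.3104,.1185])+[0,.011,d]),proj(load('w2'),np.array([.4841,-.3104,.1185])+[0,-.011,d]))
E
```

```text
[ 0.48214574 -0.31007468  0.11745907] 3.0167
0 [250.51665926 203.12570316] [254.30623748 234.24073055]
0.02 [250.39374328 213.58109794] [254.62673511 247.92284693]
0.03 [250.32056688 219.81127838] [254.8163091  256.01928274]
```

View pics/t2z.png

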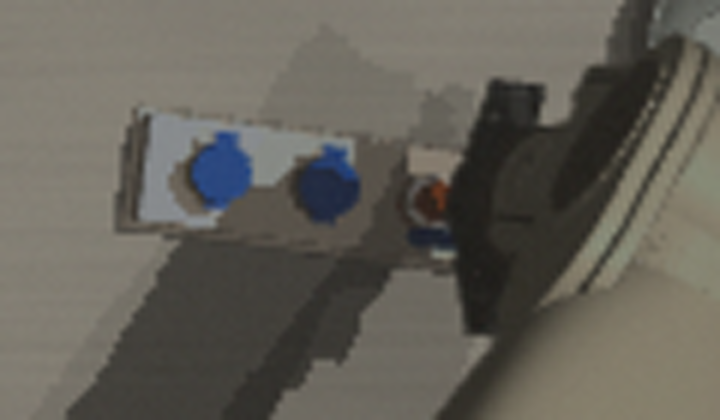

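View pics/w2z.png

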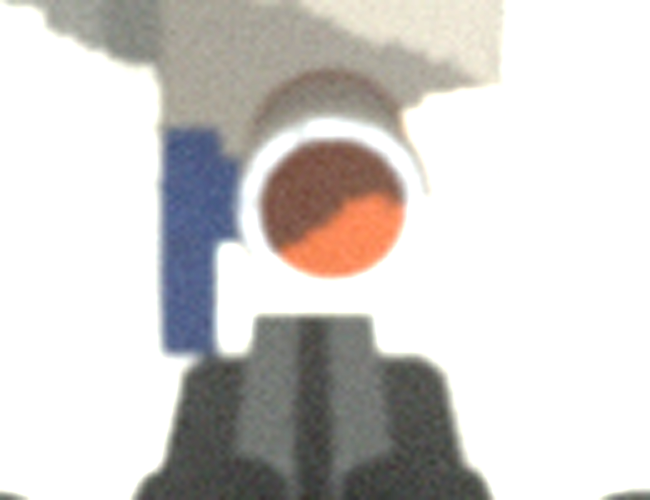

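```bash
python3 - <<'E'
from h import *
w=load('w2');s=load('s2')
print(tri(ray(w,(252.5,223)),ray(s,(184.5,181))))
for d in (0,.01,.02,.03): print(d,proj(s,np.array([.4835,-.3103,.1180+d])))
E
```

```text
(array([ 0.48525575, -0.30379217,  0.1465134 ]), [1.5, 1.5])
0 [184.25598268 187.98082048]
0.01 [183.92690585 185.45486398]
0.02 [183.59602927 182.90925506]
0.03 [183.26335244 180.34384636]
```

apply_moves(plan=[0,-0.03,0,0,0,0,0,-0.062,0,0,0,0,0,-0.062,0.02,0,0,0,0,-0.062,0.03,0,0,0,0,-0.062,0.03,0,0,0], grip=0)

```text
clock: 3.43
eef_pos: [0.4189, -0.302, 0.0852]
tool_rot: [0.747, 0.665, -0.0, -0.002]
ft_force: [0.2, -0.5, 0.4]
grip_width: -0.0
```

```bash
python3 - <<'E'
from h import *
o=sensors.get_obs(); c=shot('wrist','w3.png'); c['pose']=wpose(c,o); np.save('pics/w3.npy',c,allow_pickle=True)
shot('scene','s3.png')
s=cv2.imread('pics/s3.png'); w=cv2.imread('pics/w3.png')
a=cv2.resize(s[150:235,145:245],None,fx=5,fy=5,interpolation=cv2.INTER_CUBIC)
b=cv2.resize(w[150:250,190:350],None,fx=5,fy=5,interpolation=cv2.INTER_CUBIC)
cv2.imwrite('pics/s3z.png',a);cv2.imwrite('pics/w3z.png',cv2.convertScaleAbs(b,alpha=1.7))
print(o['eef_pos'],o['ft_force'],o['grip_width'])
E
```

```text
[ 0.41890575 -0.30199196  0.08524199] [ 0.22154261 -0.47126438  0.37588985] -1.45219831631002e-05
```

View pics/s3z.png

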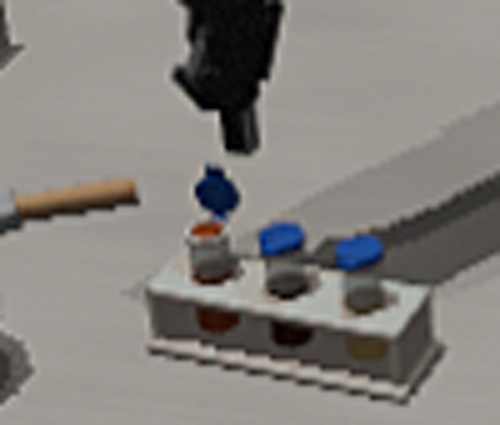

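View pics/w3z.png

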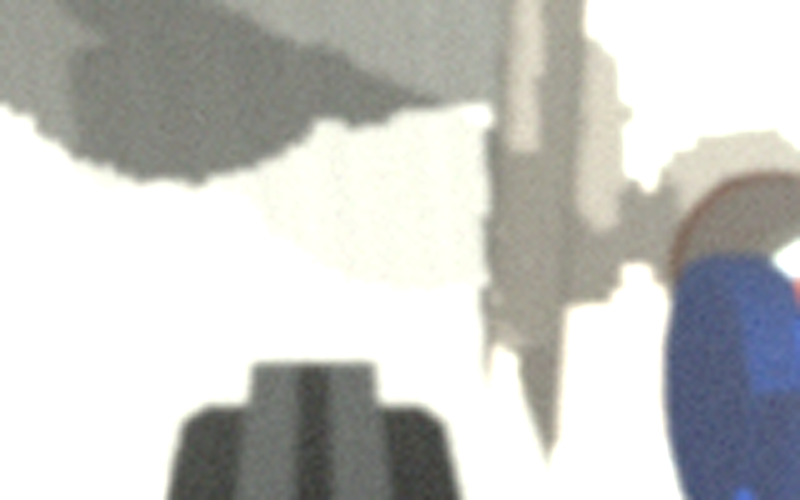

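```bash
python3 - <<'E'
from h import *
w=load('w3');s=load('s3')
print(tri(ray(w,(252.5,223)),ray(s,(193.5,179.5))))
for d in (0,.02,.03,.04): print(d,proj(s,np.array([.4189,-.302,.0852+d])))
E
```

```text
(array([ 0.42061242, -0.29565281,  0.11690966]), [3.0, 3.0])
0 [193.67187352 187.07136386]
0.02 [193.11421158 182.24125423]
0.03 [192.83318551 179.79936311]
0.04 [192.55069528 177.33941161]
```

apply_moves(plan=[0,0.02,0,0,0,0,0,0.035,0,0,0,0,0,0.042,0,0,0,0,0,0.048,0,0,0,0,0,0.054,0,0,0,0,0,0.06,0,0,0,0,0,0.064,0,0,0,0,0,0.064,0,0,0,0], grip=0)

```text
clock: 4.2
eef_pos: [0.4852, -0.3105, 0.0874]
tool_rot: [0.747, 0.665, 0.0, 0.0]
ft_force: [0.3, -0.1, -0.2]
grip_width: -0.0001
```

```bash
cat > look.py <<'E'
import sys
from h import *
n,x0,y0,x1,y1,k=sys.argv[1],*map(int,sys.argv[2:7])
o=sensors.get_obs(); c=shot('wrist',f'w{n}.png'); c['pose']=wpose(c,o); np.save(f'pics/w{n}.npy',c,allow_pickle=True)
shot('scene',f's{n}.png')
s=cv2.imread(f'pics/s{n}.png'); w=cv2.imread(f'pics/w{n}.png')
a=cv2.resize(s[y0:y1,x0:x1],None,fx=k,fy=k,interpolation=cv2.INTER_CUBIC)
b=cv2.convertScaleAbs(w,alpha=1.6); a=cv2.resize(a,(int(a.shape[1]*384/a.shape[0]),384))
m=cv2.hconcat([a,b]); f=min(1,800/m.shape[1]); cv2.imwrite(f'pics/m{n}.png',cv2.resize(m,None,fx=f,fy=f))
print(o['eef_pos'],o['ft_force'],o['grip_width'],o['clock'])
E
python3 look.py 4 155 160 225 225 6
```

```text
[ 0.48522311 -0.31052107  0.08735863] [ 0.28059768 -0.09778477 -0.21208261] -0.0001025360037263583 4.2
```

View pics/m4.png

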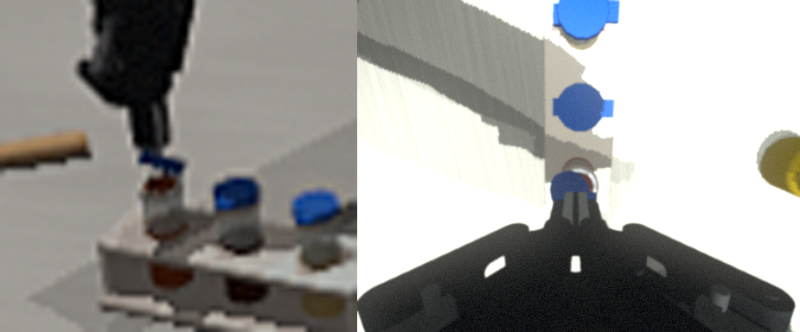

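apply_moves(plan=[0,0.003,0.004,0,0,0,0,0.004,0.008,0,0,0,0,0.004,0.012,0,0,0,0,0.004,0.015,0,0,0,0,0.004,0.017,0,0,0,0,0.004,0.017,0,0,0], grip=0)

```text
clock: 4.8
eef_pos: [0.4878, -0.3106, 0.0695]
tool_rot: [0.747, 0.665, -0.0, -0.001]
ft_force: [0.5, 0.2, 0.1]
grip_width: 0.0001
```

```bash
python3 look.py 5 155 160 225 225 6
```

```text
[ 0.48780332 -0.31057918  0.06950801] [0.46637309 0.19799503 0.11011141] 0.0001360719939566225 4.8
```

View pics/m5.png

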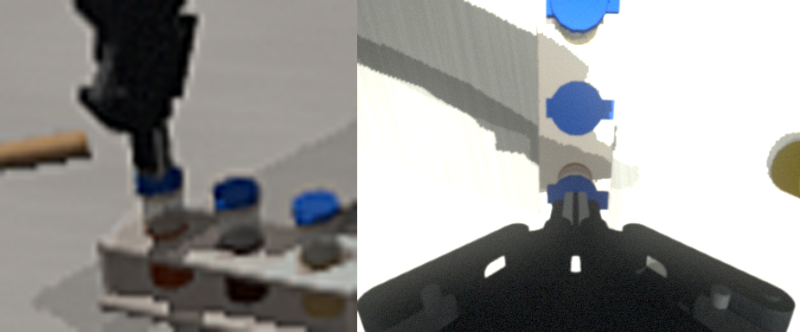

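apply_moves(plan=[0,0,0.0015,0,0,0,0,0,0.003,0,0,0,0,0,0.0045,0,0,0,0,0,0.0045,0,0,0])

```text
clock: 5.23
eef_pos: [0.4887, -0.311, 0.0685]
tool_rot: [0.747, 0.665, 0.0, 0.001]
ft_force: [-4.0, 2.7, 13.5]
grip_width: -0.0001
```

apply_moves(plan=[0,0,-0.03,0,0,0,0,0,-0.07,0,0,0,0,-0.03,-0.11,0,0,0,0,-0.06,-0.15,0,0,0,0,-0.06,-0.18,0,0,0,0,-0.06,-0.18,0,0,0], grip=0.06)

```text
clock: 5.73
eef_pos: [0.4297, -0.3057, 0.2543]
tool_rot: [0.747, 0.664, 0.001, 0.006]
ft_force: [1.6, -0.3, 0.6]
grip_width: 0.0599
```

```bash
python3 look.py 6 155 170 225 230 6; python3 - <<'E'
from h import *
o=sensors.get_obs()
g=np.array([np.cos(-.11),np.sin(-.11)])
print(to([.637-.0,.0815-.0,.27],down(-.11)))
E
```

```text
[ 0.42969128 -0.3057162   0.25432195] [ 1.62694994 -0.30743053  0.55507309] 0.05985873970965779 5.7333
[0.4079, 0.161, -0.0215, 0.0059, 0.0033, -0.0066]
```

View pics/m6.png

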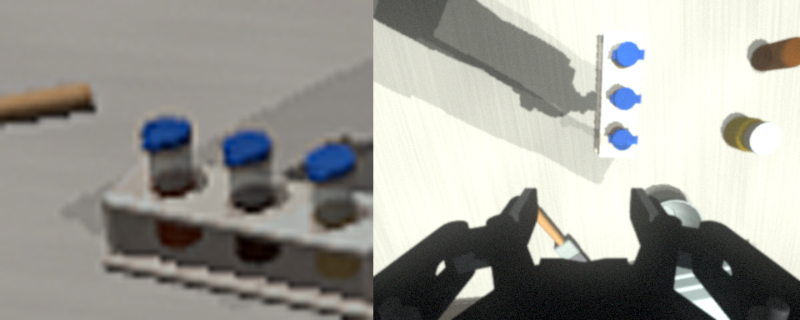

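```bash
python3 - <<'E'
from h import *
print(to([.62,-.01,.29],down(-.11)))
E
```

```text
[0.315, 0.1549, -0.0413, 0.0059, 0.0033, -0.0066]
```

apply_moves(plan=[0.315,0.155,-0.041,0,0,0,0.315,0.155,-0.041,0,0,0,0.315,0.155,-0.041,0,0,0,0.315,0.155,-0.041,0,0,0,0.315,0.155,-0.041,0,0,0,0.315,0.155,-0.041,0,0,0,0.315,0.155,-0.041,0,0,0,0.315,0.155,-0.041,0,0,0,0.315,0.155,-0.041,0,0,0,0.315,0.155,-0.041,0,0,0,0.315,0.155,-0.041,0,0,0], grip=0.06)

```text
clock: 6.75
eef_pos: [0.6193, -0.0074, 0.2839]
tool_rot: [0.746, 0.666, -0.002, -0.001]
ft_force: [-0.1, 0.1, 0.9]
grip_width: 0.0598
```

```bash
python3 look.py 7 250 150 370 240 6; python3 - <<'E'
from h import *
w=load('w7'); print(sensors.get_obs()['tool_rot'],'pred knob top',proj(w,(.637,.081,.228)),'head',proj(w,(.630,-.004,.172)))
E
```

```text
[ 0.61933691 -0.00736789  0.28393638] [-0.13105406  0.05787013  0.87801939] 0.059826734544741175 6.75
[ 0.74698493  0.66483911 -0.00129638 -0.00089344] pred knob top [262.5914054   83.98594245] head [262.53751657 176.56388928]
```

View pics/w7.png

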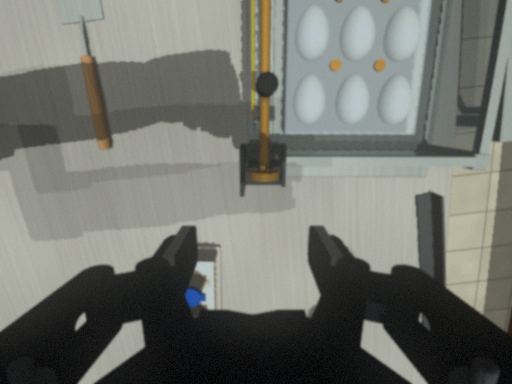

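View pics/m7.png

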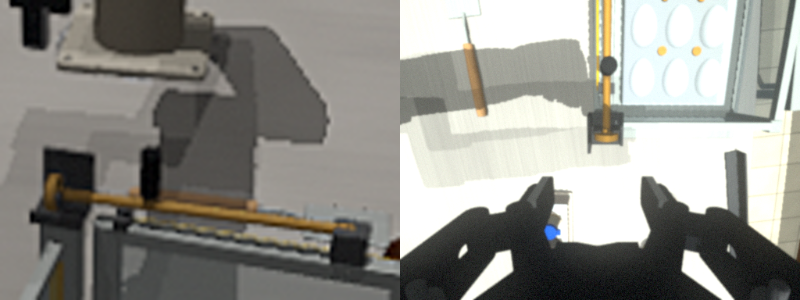

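```bash
python3 - <<'E'
from h import *
w=load('w7'); 
print(blobs(w,(0,0,0),(180,255,45),(250,65,285,105)))
print('bolt line', [plane(ray(w,p),.172).round(4) for p in ((265.5,15),(264,135),(264,178))])
i=cv2.resize(w['pixels'][60:200,220:310,::-1],None,fx=5,fy=5,interpolation=cv2.INTER_CUBIC); cv2.imwrite('pics/w7z.png',cv2.resize(i,(385,600)))
print(plane(ray(w,(266,85)),.228), tri(ray(w,(266,85)),ray(load('scene0'),(294.7,195)),ray(load('top0'),(228.3,156.8))))
print(to([.637,.02,.29],down(-.112)))
E
```

```text
[(array([260.9,  92.5]), [258, 89, 7, 7, 16])]
bolt line [array([0.6483, 0.1462, 0.172 ]), array([0.6358, 0.0384, 0.172 ]), array([ 0.6314, -0.0057,  0.172 ])]
[0.63954737 0.07996662 0.228     ] (array([0.63821257, 0.08129004, 0.22339594]), [1.8, 1.4, 1.4])
[0.0314, 0.0149, -0.005, -0.0031, 0.0007, -0.0042]
```

View pics/w7z.png

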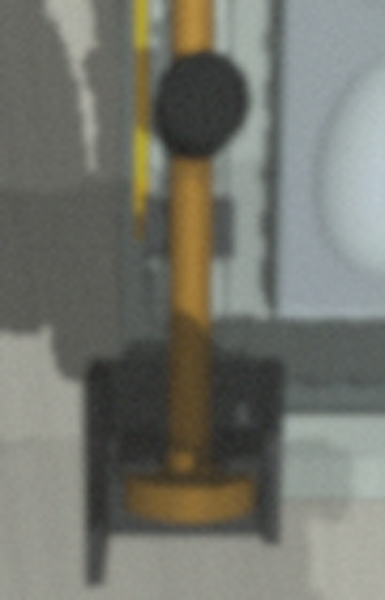

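apply_moves(plan=[0.025,0.015,-0.002,0,0,0,0.05,0.02,-0.004,0,0,0,0.05,0.02,-0.004,0,0,0,0.05,0.02,-0.004,0,0,0], grip=0.07)

```text
clock: 7.18
eef_pos: [0.6446, 0.0378, 0.2902]
tool_rot: [0.747, 0.665, -0.001, -0.0]
ft_force: [-0.0, -0.5, -0.4]
grip_width: 0.0698
```

```bash
python3 look.py 8 250 150 370 240 6; python3 - <<'E'
from h import *
w=load('w8'); p=proj(w,(.640,.080,.228)); print('pred',p)
u,v=map(int,p); i=w['pixels'][v-40:v+40,u-50:u+50,::-1]; cv2.imwrite('pics/w8z.png',cv2.convertScaleAbs(cv2.resize(i,None,fx=6,fy=6,interpolation=cv2.INTER_CUBIC),alpha=1.5)); print(u-50,v-40)
E
```

```text
[0.64457222 0.03784825 0.29015169] [-0.03668657 -0.5349068  -0.4289004 ] 0.06984583019492839 7.1833
pred [241.24962    146.04136779]
191 106
```

View pics/w8z.png

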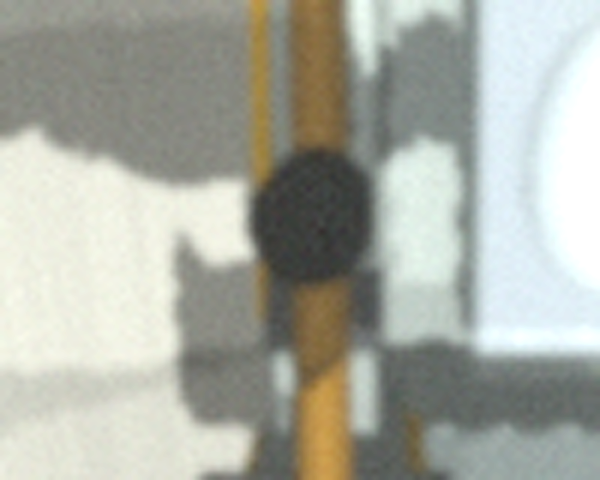

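View pics/m8.png

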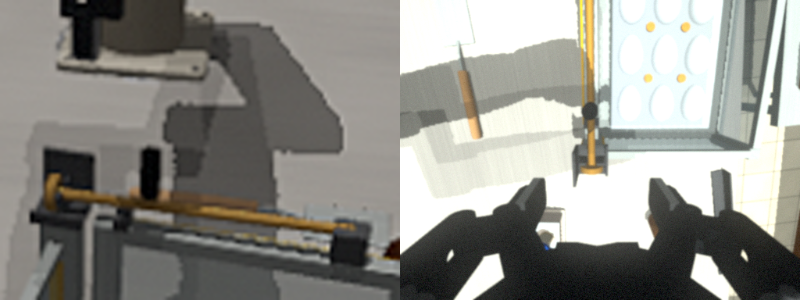

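```bash
python3 - <<'E'
from h import *
a=ray(load('w8'),(243.2,141));b=ray(load('w7'),(267.4,84))
print(tri(a,b), tri(a,b,ray(load('scene0'),(294.7,195)),ray(load('top0'),(228.3,156.8))),plane(a,.228),plane(b,.228))
k=np.array([.6415,.081])
print(to([*k,.26],down(-.111)))
E
```

```text
(array([0.64156497, 0.08245801, 0.21046417]), [0.2, 0.2]) (array([0.63975883, 0.08204532, 0.22369898]), [2.7, 1.6, 1.1, 3.2]) [0.64213799 0.08396236 0.228     ] [0.64069775 0.08057639 0.228     ]
[0.0436, -0.008, 0.0307, -0.0006, 0.0006, -0.0067]
```

apply_moves(plan=[0.022,-0.005,0.01,0,0,0,0.043,-0.009,0.03,0,0,0,0.043,-0.009,0.05,0,0,0,0.043,-0.009,0.06,0,0,0,0.043,-0.009,0.06,0,0,0], grip=0.06)

```text
clock: 7.7
eef_pos: [0.6387, 0.0806, 0.2279]
tool_rot: [0.747, 0.664, -0.003, -0.001]
ft_force: [0.8, -0.3, -0.3]
grip_width: 0.0603
```

```bash
python3 look.py 9 250 130 370 240 6; python3 - <<'E'
from h import *
w=load('w9'); print('pred',proj(w,(.641,.082,.226)), to([.641,.082,.160],down(-.111)))
E
```

```text
[0.63874316 0.08063438 0.22787851] [ 0.75589168 -0.27010535 -0.29204534] 0.060337415277737345 7.7
pred [255.55709711 215.62733429] [0.0013, 0.0005, 0.0711, -0.0005, 0.0003, -0.0067]
```

View pics/m9.png

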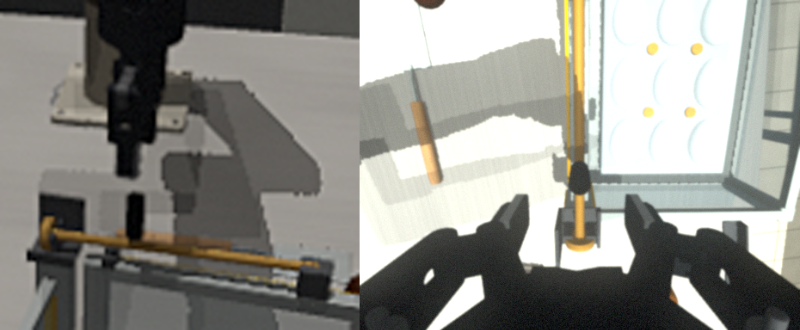

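View pics/w9.png

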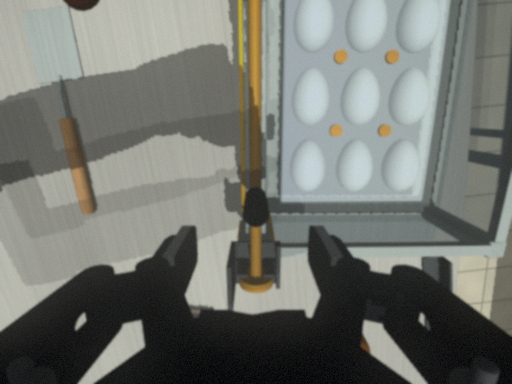

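apply_moves(plan=[0.003,0.002,0.015,0,0,0,0.003,0.002,0.03,0,0,0,0.003,0.002,0.045,0,0,0,0.003,0.002,0.055,0,0,0,0.003,0.002,0.062,0,0,0,0.003,0.002,0.066,0,0,0,0.003,0.002,0.066,0,0,0], grip=0.06)

```text
clock: 8.38
eef_pos: [0.6431, 0.0845, 0.1646]
tool_rot: [0.747, 0.665, -0.0, -0.0]
ft_force: [-0.2, -0.4, 0.4]
grip_width: 0.0601
```

```bash
python3 look.py 10 250 150 370 240 6
```

```text
[0.64311714 0.08452055 0.16459046] [-0.22798392 -0.41320034  0.36284865] 0.06008671388045265 8.3833
```

View pics/m10.png

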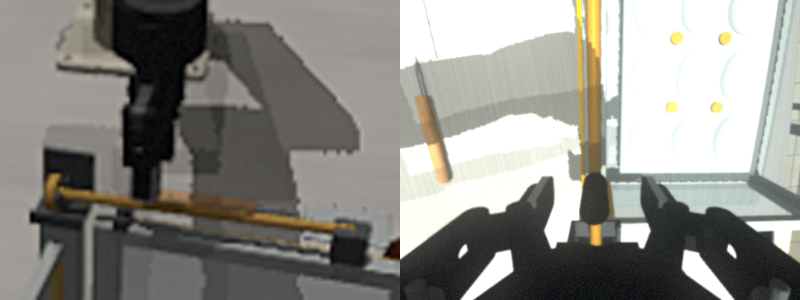

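apply_moves(plan=[0,0,0,0,0,0,0,0,0,0,0,0,0,0,0,0,0,0,0,0,0,0,0,0,0,0,0,0,0,0], grip=0)

```text
clock: 8.9
eef_pos: [0.643, 0.0849, 0.1651]
tool_rot: [0.747, 0.665, -0.0, -0.0]
ft_force: [-0.6, 0.0, 2.2]
grip_width: 0.0163
```

```bash
python3 look.py 11 250 150 370 240 6
```

```text
[0.64298263 0.08490029 0.1650765 ] [-0.55800651  0.02869119  2.15651096] 0.016277510741467462 8.9
```

View pics/m11.png

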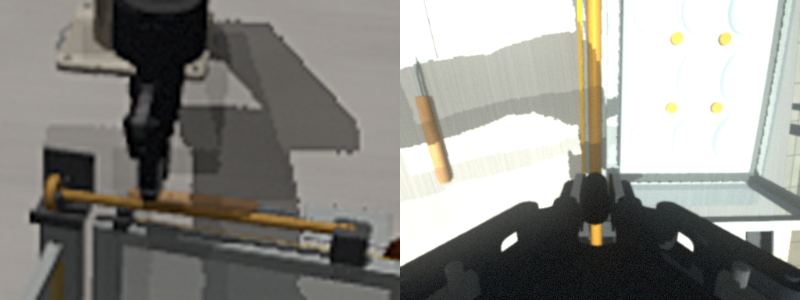

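```bash
python3 - <<'E'
from h import *
w=load('w11'); i=w['pixels'][190:290,195:315,::-1]; cv2.imwrite('pics/w11z.png',cv2.convertScaleAbs(cv2.resize(i,None,fx=6,fy=6,interpolation=cv2.INTER_CUBIC),alpha=3))
E
```

```text
(no output)
```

View pics/w11z.png

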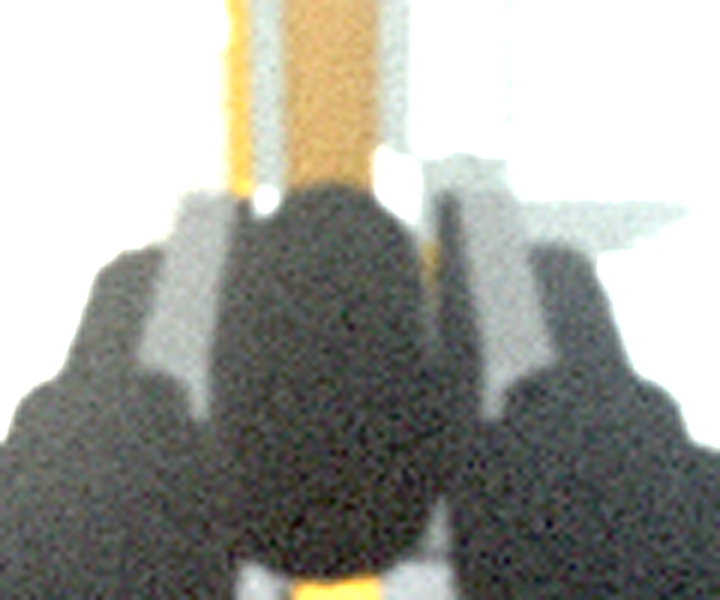

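apply_moves(plan=[0,0,0,0,0,0,0,0,0,0,0,0])

```text
clock: 9.17
eef_pos: [0.643, 0.0848, 0.1649]
tool_rot: [0.747, 0.665, -0.0, -0.0]
ft_force: [-1.3, 0.7, 1.2]
grip_width: 0.0163
```

apply_moves(plan=[0,0,-0.005,0,-0.03,0,0,0,-0.01,0,-0.06,0,0.001,0,-0.015,0,-0.09,0,0.001,0,-0.019,0,-0.11,0,0.001,0,-0.019,0,-0.11,0])

```text
clock: 9.58
eef_pos: [0.6433, 0.087, 0.1836]
tool_rot: [0.745, 0.664, -0.041, 0.036]
ft_force: [-1.5, 0.6, -3.2]
grip_width: 0.016
```

```bash
python3 look.py 12 250 150 370 240 6
```

```text
[0.64330528 0.08695787 0.18363552] [-1.54673886  0.58590862 -3.16738779] 0.016008576829853727 9.5833
```

View pics/m12.png

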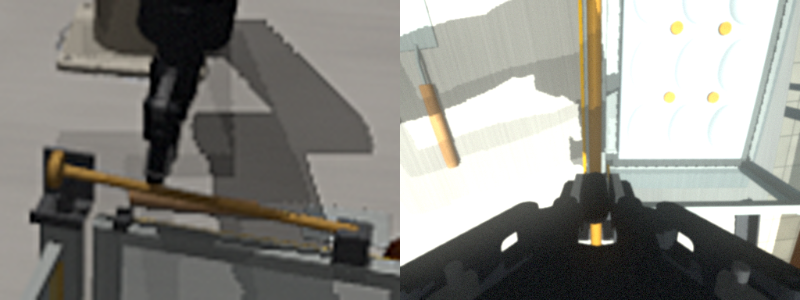

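apply_moves(plan=[0.006,0,-0.0007,0,0,0,0.014,0,-0.0015,0,0,0,0.022,0,-0.0024,0,0,0,0.03,0,-0.0033,0,0,0,0.038,0,-0.0042,0,0,0,0.046,0,-0.005,0,0,0,0.054,0,-0.006,0,0,0,0.062,0,-0.0068,0,0,0,0.069,0,-0.0076,0,0,0,0.074,0,-0.0081,0,0,0,0.074,0,-0.0081,0,0,0])

```text
clock: 10.6
eef_pos: [0.6518, 0.1573, 0.1843]
tool_rot: [0.746, 0.664, -0.043, 0.039]
ft_force: [-3.7, -8.8, -0.2]
grip_width: 0.0164
```

```bash
python3 look.py 13 250 150 370 240 6
```

```text
[0.65175855 0.15732338 0.18434063] [-3.69308131 -8.82301139 -0.20864685] 0.016363227856349017 10.6
```

View pics/m13.png

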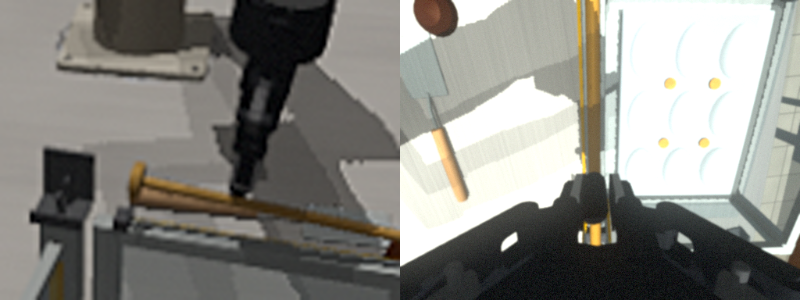

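apply_moves(plan=[0,0,0.005,0,0.03,0,0,0,0.01,0,0.06,0,0,0,0.015,0,0.09,0,0,0,0.018,0,0.11,0,0,0,0.018,0,0.11,0])

```text
clock: 11.12
eef_pos: [0.6516, 0.157, 0.1658]
tool_rot: [0.747, 0.664, 0.0, -0.0]
ft_force: [-3.1, -1.1, 0.2]
grip_width: 0.0163
```

```bash
python3 look.py 14 250 150 370 240 6; python3 - <<'E'
from h import *
o=sensors.get_obs(); yaw=-.111
gx=np.array([np.cos(yaw),np.sin(yaw),0]); gy=np.array([-gx[1],gx[0],0])
# hinge from knob: shut knob at (.641,.082)-> origin = +75 gy ; hinge +160
org=np.array([.641,.082,0])+.075*gy; h=org+.16*gy; print('origin,hinge',org,h)
e=o['eef_pos']; print('eef rel hinge in guard',(e-h)@gx,(e-h)@gy)
R0=R.from_quat(o['tool_rot'])
for a in np.linspace(0,.38,11):
    Rz=R.from_euler('z',-a) if 0 else R.from_euler('z',a)
    # gate swing: free edge (at -gy from hinge) goes to -gx : rotation about z by -a
    Q=R.from_euler('z',-a); p=h*[1,1,0]+Q.apply((e-h)*[1,1,0])+[0,0,e[2]]
    print(round(a,3),to(p,Q*R0,o=o))
E
```

```text
[0.65156021 0.15703185 0.16580959] [-3.12391743 -1.05395556  0.22145509] 0.016322298912675684 11.1167
origin,hinge [0.64930792 0.15653844 0.        ] [0.66703147 0.31555377 0.        ]
eef rel hinge in guard 0.002388831714802947 -0.15913992971289126
0.0 [0.0, 0.0, 0.0, 0.0, 0.0, 0.0]
0.038 [-0.0, -0.006, -0.0, 0.0001, -0.0, 0.038]
0.076 [0.0002, -0.0121, -0.0, 0.0001, -0.0001, 0.076]
0.114 [0.0007, -0.0181, -0.0, 0.0002, -0.0001, 0.114]
0.152 [0.0013, -0.0241, -0.0, 0.0003, -0.0001, 0.152]
0.19 [0.0022, -0.0301, -0.0, 0.0003, -0.0001, 0.19]
0.228 [0.0034, -0.0361, -0.0, 0.0004, -0.0002, 0.228]
0.266 [0.0047, -0.0419, -0.0, 0.0005, -0.0002, 0.266]
0.304 [0.0063, -0.0478, -0.0, 0.0006, -0.0002, 0.304]
0.342 [0.0081, -0.0536, -0.0001, 0.0006, -0.0002, 0.342]
0.38 [0.0101, -0.0593, -0.0001, 0.0007, -0.0003, 0.38]
```

View pics/m14.png

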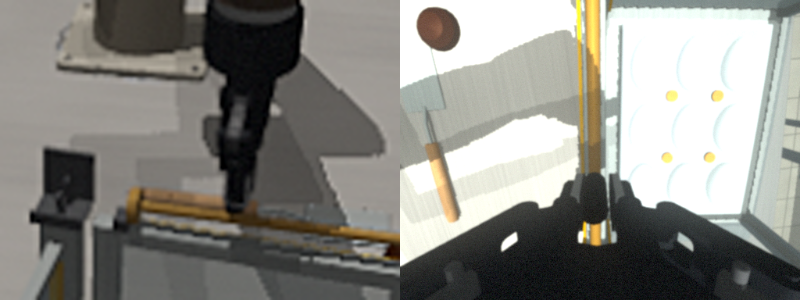

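apply_moves(plan=[0,-0.003,0,0,0,0.019,0,-0.006,0,0,0,0.038,0.0002,-0.012,0,0,0,0.076,0.0007,-0.018,0,0,0,0.114,0.0013,-0.024,0,0,0,0.152,0.0022,-0.03,0,0,0,0.19,0.0022,-0.03,0,0,0,0.19])

```text
clock: 11.8
eef_pos: [0.6229, 0.1628, 0.167]
tool_rot: [0.807, 0.591, 0.0, 0.002]
ft_force: [-0.0, -5.7, -0.7]
grip_width: 0.0164
```

```bash
python3 look.py 15 230 140 370 240 6
```

```text
[0.6228903  0.16277091 0.1669891 ] [-0.03588827 -5.65862205 -0.72870414] 0.016406499817492336 11.8
```

View pics/m15.png

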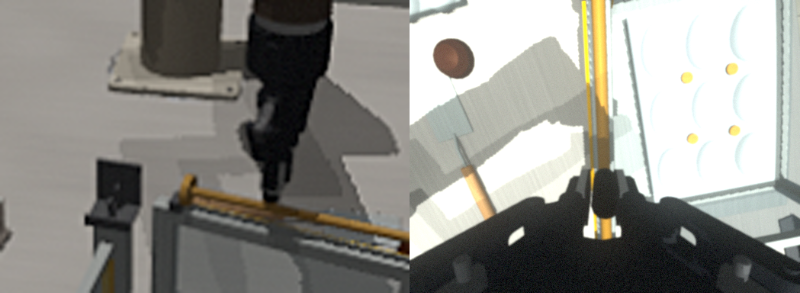

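apply_moves(plan=[0.0001,-0.006,0,0,0,0.038,0.0005,-0.012,0,0,0,0.076,0.001,-0.018,0,0,0,0.114,0.0018,-0.024,0,0,0,0.152,0.0024,-0.028,0,0,0,0.175,0.0024,-0.028,0,0,0,0.175,0.0024,-0.028,0,0,0,0.175])

```text
clock: 12.48
eef_pos: [0.5976, 0.1725, 0.1669]
tool_rot: [0.855, 0.518, 0.0, 0.003]
ft_force: [1.3, -9.2, -0.1]
grip_width: 0.0165
```

```bash
python3 look.py 16 230 140 370 240 6; python3 - <<'E'
from h import *
shot('top','t16.png'); i=cv2.imread('pics/t16.png')
cv2.imwrite('pics/t16z.png',cv2.resize(cv2.convertScaleAbs(i[120:220,130:290],alpha=1.6),None,fx=5,fy=5,interpolation=cv2.INTER_CUBIC))
e=sensors.get_obs()['eef_pos']; h=np.array([.667,.3156,0]); d=(e-h)[:2]
print('angle',np.arctan2(d[0],d[1])-np.arctan2((.6516-.667),(.157-.3156)), 'r',np.hypot(*d))
E
```

```text
[0.59761158 0.17250132 0.1669186 ] [ 1.26298584 -9.21193291 -0.05394501] 0.0164547845444869 12.4833
angle 0.3536270752318784 r 0.15902463457311636
```

View pics/m16.png

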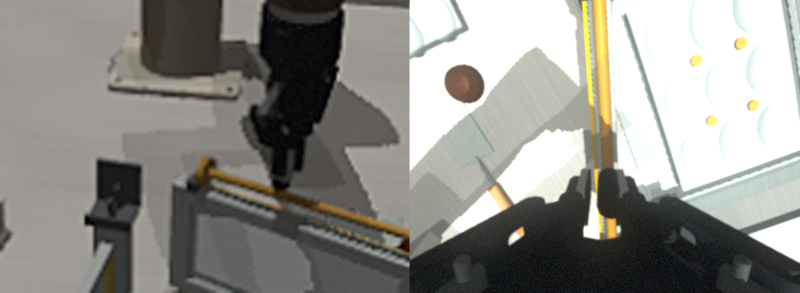

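View pics/t16z.png

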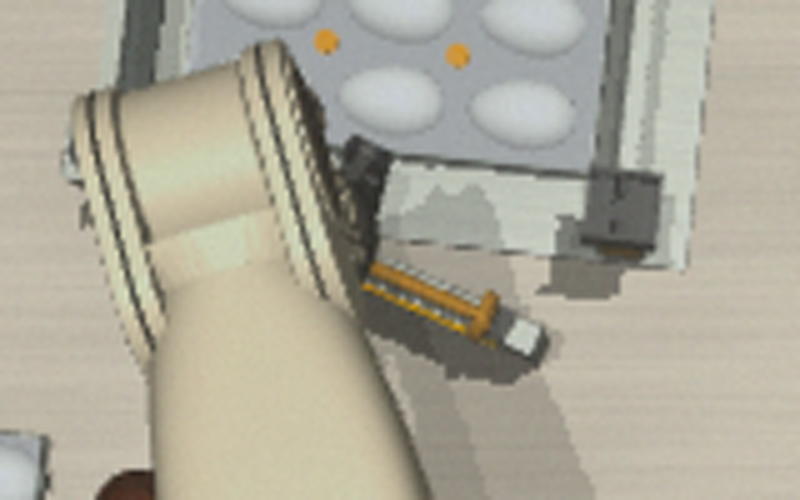

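```bash
python3 - <<'E'
from h import *
t=load('t16'); h=np.array([.667,.3156])
for n,uv,z in (('edge',(130+545/5,120+340/5),.15),('edge2',(130+548/5,120+348/5),.15),('head',(130+484/5,120+315/5),.172),('bolt',(130+375/5,120+270/5),.174)):
    p=plane(ray(t,uv),z); d=p[:2]-h; print(n,p.round(4),'r',np.hypot(*d).round(4),'ang',(np.arctan2(d[0],d[1])-np.arctan2(.111,-1+0)+0).round(3), np.arctan2(-d[0],-d[1])-.111)
a,b=[plane(ray(t,uv),z) for uv,z in (((130+484/5,120+315/5),.172),((130+375/5,120+270/5),.172))]
d=b-a; print('bolt yaw', np.arctan2(d[0],d[1])-.111)
w=load('w16'); print(plane(ray(w,(252+ -0,120)),.172))
p=[plane(ray(w,uv),.172) for uv in ((252.,2.),(256.,215.))]; print(p)
E
```

```text
edge [0.5495 0.0526 0.15  ] r 0.2881 ang -5.752 0.3092291663834441
edge2 [0.5445 0.0507 0.15  ] r 0.2918 ang -5.74 0.32209668736185043
head [0.5636 0.0886 0.172 ] r 0.2495 ang -5.745 0.31656444325521854
bolt [0.591  0.1544 0.174 ] r 0.1783 ang -5.732 0.3296126196470621
bolt yaw 0.28491746095415416
[0.62662446 0.2287506  0.172     ]
[array([0.65496665, 0.28313123, 0.172     ]), array([0.60173081, 0.17547228, 0.172     ])]
```

View pics/w16.png

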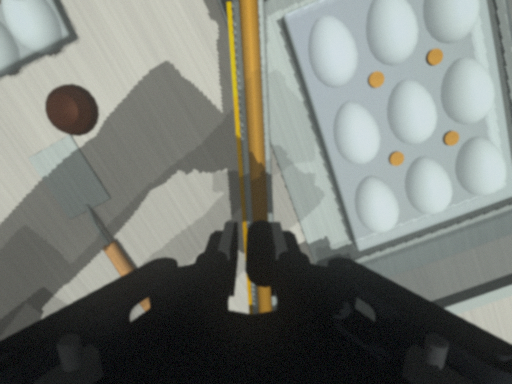

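```bash
python3 - <<'E'
from h import *
for n in (7,14,15,16):
    w=load(f'w{n}'); px=w['pixels']; hsv=cv2.cvtColor(px,cv2.COLOR_RGB2HSV)
    m=cv2.inRange(hsv,np.array((10,110,50)),np.array((19,255,255)))
    pts=[]
    for v in range(5,(120 if n==7 else 195),5):
        if n==7 and 60<v<105: continue
        u=np.where(m[v,225:285])[0]+225
        if 6<=len(u)<=24: pts.append(plane(ray(w,(np.median(u),v)),.172)[:2])
    pts=np.array(pts); q=pts
    for _ in range(3):
        vx,vy,x0,y0=cv2.fitLine(q.astype(np.float32)*1000,cv2.DIST_HUBER,0,.01,.01).ravel()
        
    if vy<0: vx,vy=-vx,-vy
    print(n,len(pts),'bolt dir angle from +y',round(float(np.arctan2(vx,vy)),4),'pt',x0/1000,y0/1000)
E
```

```text
7 14 bolt dir angle from +y 0.1111 pt 0.64370656 0.10975995
14 37 bolt dir angle from +y 0.1054 pt 0.6573614 0.23454134
15 36 bolt dir angle from +y 0.267 pt 0.64359325 0.23205723
16 37 bolt dir angle from +y 0.4276 pt 0.633354 0.2408655
```

apply_moves(plan=[-0.0005,-0.003,0,0,0,0,-0.001,-0.006,0,0,0,0,-0.001,-0.007,0,0,0,0,-0.001,-0.007,0,0,0,0,-0.001,-0.007,0,0,0,0])

```text
clock: 13.05
eef_pos: [0.593, 0.175, 0.1671]
tool_rot: [0.856, 0.517, 0.002, 0.004]
ft_force: [4.0, -7.4, -1.5]
grip_width: 0.0161
```

```bash
python3 look.py 17 230 140 370 240 6; cat > ang.py <<'E'
import sys
from h import *
w=load(f'w{sys.argv[1]}'); hsv=cv2.cvtColor(w['pixels'],cv2.COLOR_RGB2HSV)
m=cv2.inRange(hsv,np.array((10,110,50)),np.array((19,255,255))); pts=[]
for v in range(5,195,5):
    u=np.where(m[v,225:285])[0]+225
    if 6<=len(u)<=24: pts.append(plane(ray(w,(np.median(u),v)),.172)[:2])
vx,vy,x0,y0=cv2.fitLine(np.float32(pts)*1000,cv2.DIST_HUBER,0,.01,.01).ravel()
if vy<0: vx,vy=-vx,-vy
print(len(pts),'gate',np.arctan2(vx,vy)-.108)
E
python3 ang.py 17
```

```text
[0.59296347 0.17501858 0.16714304] [ 4.04160004 -7.37955349 -1.49585377] 0.016085835247343323 13.05
38 gate 0.34419814
```

View pics/m17.png

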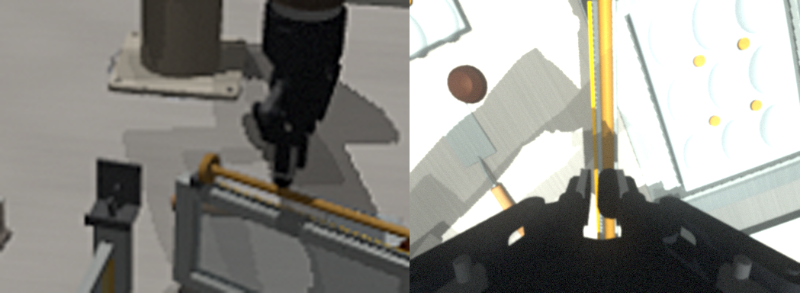

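apply_moves(plan=[0,-0.0025,0,0,0,0,0,-0.003,0,0,0,0,0,-0.003,0,0,0,0,0,-0.003,0,0,0,0,0,-0.003,0,0,0,0,0,-0.003,0,0,0,0,0,-0.003,0,0,0,0,0,-0.003,0,0,0,0])

```text
clock: 13.82
eef_pos: [0.591, 0.1761, 0.1672]
tool_rot: [0.856, 0.517, 0.002, 0.004]
ft_force: [5.9, -7.9, -1.1]
grip_width: 0.0162
```

```bash
python3 look.py 18 150 140 400 260 6;python3 ang.py 18; python3 - <<'E'
from h import *
shot('top','t18.png')
E
```

```text
[0.5910139  0.17606089 0.16723551] [ 5.93561527 -7.85933776 -1.09500431] 0.01621518471415133 13.8167
36 gate 0.3572531
```

View pics/m18.png

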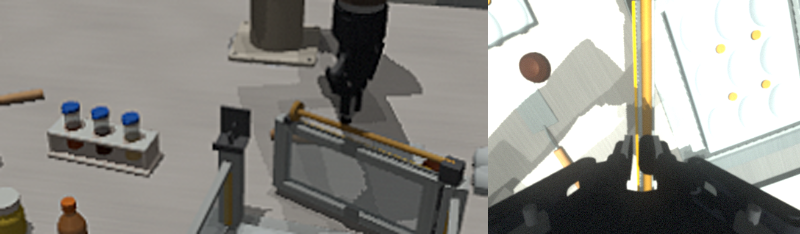

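View pics/t18.png

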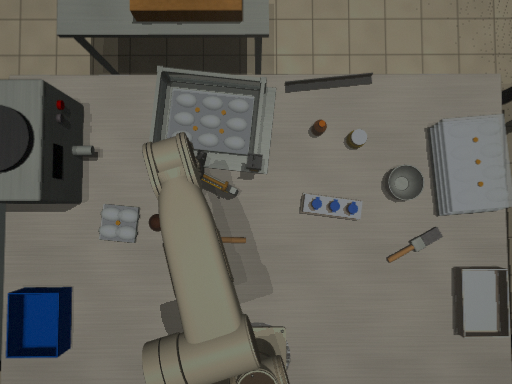

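```bash
python3 - <<'E'
from h import *
print(bot.job_done())
o=sensors.get_obs(); print(o['clock'],o['eef_pos'],o['ft_force'],o['grip_width'])
E
```

```text
the job is handed in; nothing more can be done
None
the job is handed in; nothing more can be done
```

I shut the one open flip cap, drew the bolt over the keeper and back to its stop, and pulled the gate open. I handed in at about 13.9 s with the knob still gripped and the gate held.

**Cap:** I pushed the rightmost cap over and pressed it down with about 13 N. All three caps look shut in the last top and scene pictures.

**Bolt:** I lifted the knob about 19 mm, drew it about 71 mm until it met the stop with about 9 N, and then let it down. In the top view, taken with the gate almost fully open, the bolt head sits about 245 mm from the hinge. That agrees with about 75 mm of draw.

**Gate:** The bolt's direction in the last wrist view gives 0.357 rad, about 100 mm open at the free edge.

**Last state:** The fingers read 16.2 mm on the 18 mm knob and the reading stayed steady. The wrist force was about 10 N. The loose things I could see looked unmoved; the arm hid part of the scraper in the last top view.

**Checks that disagreed:**
- **Fingertips:** the shut tips stood about 29 mm behind the stated TCP, so my first push passed over the cap without touching it. I measured the offset from two views, and the contact height when I pressed the cap agreed with it.
- **Gate angle:** the TCP's path gave 0.35 rad when the bolt line showed only 0.32, because the knob had shifted in the fingers under the spring. I went by the bolt line and pulled a little further.
- **Knob height:** the two wrist views alone put the top of the knob about 15 mm lower than the other views did. I used the combined estimate.

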